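Prop the guard cover and turn the heater trim knob

ROBOT

A 6-joint arm with a two-finger parallel gripper is mounted at the origin on the work surface. World frame = base frame: x ahead of the robot, y to its left, z up, the work surface at z = 0. Lengths are in m, angles in degrees, forces in N, time in s.
With the tool pointing down it reaches from about 0.4 to 0.825 m from the base axis. Payload 7 kg.
Tool frame: the origin (TCP) lies midway between the tips of the shut fingers; the grasp point (between the pads) lies 19 mm behind it; z points along the fingers, y is the line along which they close (so a half turn about z gives the same grasp; the last joint's range is limited). The gripper opens to 88 mm and grips with 3 to 60 N. Pads are 19 mm wide; open, the fingers measure 130 mm over their backs; the gripper's body (78 mm by 193 mm) begins 47 mm behind the grasp point.
Start: joints at [91.45, 20.546, 0.682, 0, -70.136, -16.507], TCP at [0.175, 0.652, 0.227] pointing down, gripper open.
Joint ranges: [-176.03, 176.03], [-82.01, 121.73], [-58.28, 71.71], [-173.87, 95.51], [-174.79, -0.11], [-173.66, 173.66]. Speed limits (degrees/s): [136.94, 136.94, 172.46, 180, 180, 180].

INTERFACE

Orientations are given as [roll, pitch, yaw] about the fixed x, y, z axes, in that order (R = Rz(yaw) Ry(pitch) Rx(roll)).
In Python, from plant import ctrl gives the robot as it stands. The module is installed in compiled form; this text tells all that it offers.
- The arm moves only by the tool send_rows, never from a script. Its argument "plan" is a list that holds one entry, the list of rows, each a list of 6 numbers: the shift along the tool's x, y, z in cm, then the turn, a rotation vector about the tool's x, y, z in degrees. A call has 1 to 8 rows; each row is the pose to reach, as a shift and turn from the pose commanded when the call began, along the tool's axes at that moment; what a row does not reach only later rows make up. A row lasts 1/12 s, in which the tool goes at most 41.7 mm and 7.16 degrees, less where a joint would pass 70% of its speed; a pose out of reach is approached as far as the arm can. A call with a gripper value outside its range is refused whole. "fingers" is the opening, from 0 (shut) to 1 (fully open), set as the call begins (left out, the last holds). The fingers move at their own pace and stop on an object; the grip force is fixed at half the most. Time passes only in rows, so rows that repeat a pose let the fingers close. It gives the time, the measured TCP pose, the force, the opening and the grip force at its end, in the units of the state.
- ctrl.get_obs(): the state, without advancing time (a new reading comes with each control period).
- ctrl.snapshot(name): name is "scene" or "top" or "wrist"; returns a dict with "img" (480x640x3 uint8, red, green, blue), "K" (3x3 intrinsics, pixels), "k1" (the pictures are not rectified: a ray, as slopes to the right and down, at radius r is drawn at 1 + k1 r^2 times it, then the intrinsics apply), "pose" (4x4, takes a point from camera to world coordinates). Camera axes: x right, y down, z forward; pixel columns grow to the right and rows downward; lengths in m; the calibration is good to about 2 mm. A picture is of the moment at which its call begins. There is no depth.
- ctrl.close_job(): hands the job in; it is judged then, once.
The state is a dict: "clock": time; "joint_pos": joint angles; "qvel": joint speeds; "tau": joint torques, N m; "tool_pos": TCP position; "orientation": TCP orientation; "force": force on the tool from outside, world axes, zero at the start; "moment": the same for the moment, N m; "opening": finger opening in m; "gripper_force": force on a finger pad.
Only numpy, scipy, OpenCV 4.12 (cv2) and the standard library are available. Lean on these libraries where they do the work, as an engineer would, in place of code of your own. Each camera call takes 0.05 s, during which the arm holds its last target. There are 200 camera calls.

TASK

Take the wooden prop out of its stand, use its side peg to lift the sprung guard cover of the heater controller, and plant the prop fully home and upright in the metal socket on the panel so that the cover leans on the peg and stays open. Then turn the knob under the cover clockwise as far as its stop, and leave the cover propped open. Lever and seat the prop gently, never forcing it, and do not disturb the bottle, the tape roll or the cup.

Things in the scene. Friction and masses are not known exactly. Their poses are not given: they have to be found in the camera images.
- controller: Grey bench controller fixed to the table, 140 (x) x 180 (y) mm; origin under the box at table height; its x points from the open front (x -65 mm) to the hinge side (x +75), z up. Flat panel at 75 mm height. 6 mm cheeks stand on the panel along both sides (inner faces y -84 and +84, tops at 114 mm); front open between panel and cover. The prop's socket is on the panel, see cover_hinge.
- cover (a joint): Angle of the guard cover: 0 closed (level over the panel), 1.57 upright, at most 1.95 rad; it swings up and towards the controller's +x. Flat aluminium plate 125 mm from hinge to free edge, 180 wide, 4 thick, 0.12 kg. A spring always pulls it shut (0.075 N m closed, 0.115 N m upright): it falls shut from any angle unless held.
- cover_hinge (a point): Middle of the cover's hinge axis (along the controller's y, in the cover's mid-plane): controller x +52, y 0, z +117 mm. In front of it, under the cover, the socket: aluminium block 44 x 44 mm, top at 99 mm, clamped; square hole 15.5 x 15.5 mm, 22 deep, centred at controller x +10 and y anywhere from +45 to +59 mm, set anew each time and not measured: find it by feel.
- cover_edge (a point): Middle of the cover's free edge, 125 mm from the hinge axis; closed, it overhangs the controller's front by 8 mm at 117 mm height. Moves with the cover.
- knob (a joint): Angle of the black bar knob: starts between 0 and 0.25, grows clockwise seen from above, hard stop at 1.25 rad. The bar lies along the controller's x turned by +0.75 rad (anticlockwise) at 0 and by -0.50 rad at the stop. Steady friction of about 0.06 N m; stays where it is left.
- knob_grip (a point): On the knob's vertical axis (controller frame x -20, y -30 mm), 97 mm above the table, where to grip it. Disc 42 mm across, 8 high; on it a bar grip 42 long, 13 wide, from 84 to 108 mm above the table, white pointer line on top. Hidden below the cover while that is closed.
- prop: Loose wooden prop, 0.08 kg: square stem 14 x 14 x 140 mm, origin at the centre of its foot, z up the stem. A round side peg, 10 mm thick with a round end, sticks out along the prop's +x, its axis 90 mm above the foot, its end 42 mm from the stem's axis. Starts in the stand. Seated in the socket, peg toward the hinge, its foot is 77 mm above the table and the cover rests at about 1.45 to 1.55.
- prop_tip (a point): End of the prop's side peg (prop frame x +42, z +90 mm).
- stand: Wooden block 70 x 70 x 40 mm fixed to the table, origin under its centre; a loose square hole 17 x 17 mm, 25 mm deep (its floor 15 mm above the table), holds the prop, whose axes start parallel to the stand's to within the play.
- bottle: Bystander: bottle 52 mm across, 150 high, origin at its foot. Leave it alone.
- tape: Bystander: roll of tape 90 mm across, 45 high, lying flat, origin at its foot. Leave it alone.
- cup: Bystander: plastic cup 72 mm across, 90 high, origin at its foot. Leave it alone.
There are look-alikes about, which are no part of the job. What is meant by the controller is not green, and is the larger of those in its own colour.

How it is judged:
By the outcome, as a careful person would: the job done as asked, in the order asked, and still so for the second after the job is handed in, with the robot touching nothing.
It also fails if it takes over 72 s, if anything falls off the work surface, if the arm or the gripper's body presses on something with over 40 N, if the wrist force passes 120 N, or if a joint passes its speed limit or range.

## Working session

There is one attempt and no reset: what is moved stays moved. The work goes in short steps, Python scripts to look and compute and a tool call to move; the robot and the scene stay as the last step left them, time stands still between calls to the robot, and variables do not carry over. Pictures are saved under pics/ and viewed, at most 10 in all, crops included, and the job is handed in when it is done.

Besides the shell and the picture viewer there is one more tool, called after "Call:" as name(argument=value, ...) on one line, values as JSON. send_rows: Moves the arm, as the interface text tells. Its arguments: {"type":"object","properties":{"plan":{"type":"array","items":{"type":"array","items":{"type":"array","items":{"type":"number"}}}},"fingers":{"type":"number"}},"required":["plan"]}

```bash
mkdir -p pics; python3 - <<'E'
from plant import ctrl
import cv2,numpy as np,pickle
o=ctrl.get_obs();print({k:np.round(v,3).tolist() for k,v in o.items()})
for n in("scene","top"):
    s=ctrl.snapshot(n);pickle.dump(s,open(n+".pkl","wb"));cv2.imwrite(f"pics/{n}0.png",s["img"][:,:,::-1]);print(n,s["K"].tolist(),s["k1"],np.round(s["pose"],3).tolist())
E
```

```text
{'clock': 0.0, 'joint_pos': [91.449, 20.591, 0.634, -0.019, -70.134, -16.509], 'qvel': [-0.044, 0.023, 0.104, -0.051, 0.019, -0.023], 'tau': [-0.001, -58.271, 29.305, 6.997, 0.007, -0.0], 'tool_pos': [0.175, 0.651, 0.226], 'orientation': [179.908, -0.008, -15.066], 'force': [0.429, -0.075, -0.678], 'moment': [-0.007, 0.022, 0.029], 'gripper_force': 0.0, 'opening': 0.088}
scene [[476.25223210964884, 0.0, 323.1695384724054], [0.0, 476.25223210964884, 236.81768742474827], [0.0, 0.0, 1.0]] 0.03598477166501185 [[0.833, 0.373, -0.409, 0.958], [0.554, -0.559, 0.617, -0.606], [0.001, -0.74, -0.672, 0.767], [0.0, 0.0, 0.0, 1.0]]
top [[581.6432158029304, 0.0, 322.7258836325728], [0.0, 581.6432158029304, 238.91471134994976], [0.0, 0.0, 1.0]] -0.1796379028874337 [[-0.022, -0.994, 0.104, 0.43], [-1.0, 0.02, -0.016, -0.001], [0.014, -0.104, -0.994, 1.263], [0.0, 0.0, 0.0, 1.0]]
```

View pics/top0.png

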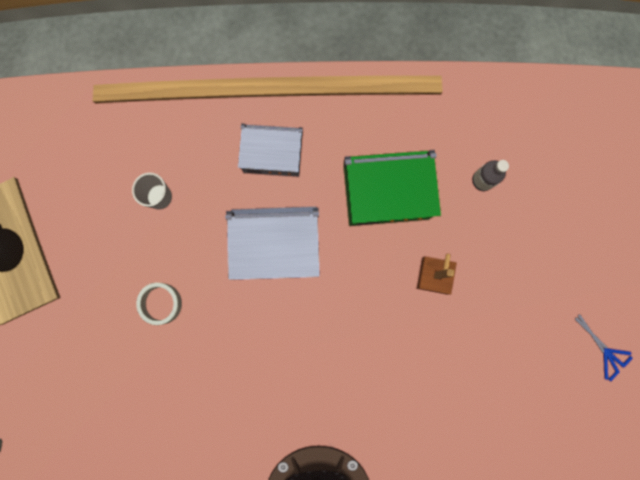

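View pics/scene0.png

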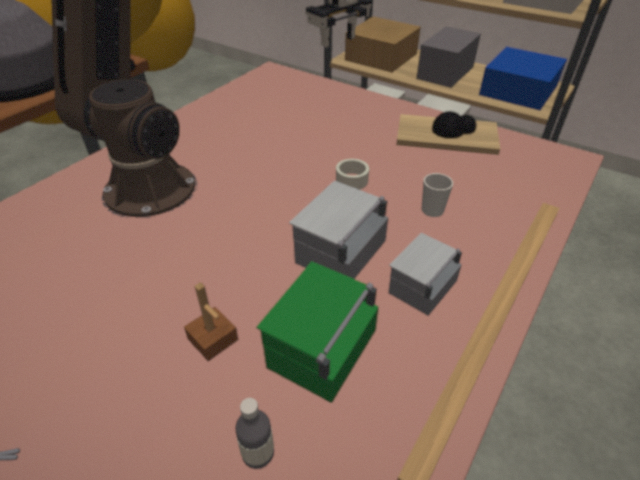

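The top view shows the larger grey box at (273,245), a smaller grey one at (270,150) and a green one at (393,188). The job means the larger grey one at (273,245), with its hinge at the top of the image. The stand is at (438,275), the bottle at (490,175), the tape at (158,303) and the cup at (150,190).

```bash
cat > h.py <<'E'
import cv2,numpy as np,pickle
def ray(s,uv):
    K=s["K"];p=cv2.undistortPoints(np.float64(uv).reshape(-1,1,2),K,np.array([s["k1"],0,0,0]),None,None).reshape(-1,2) if True else 0
    T=np.array(s["pose"]);d=np.c_[p,np.ones(len(p))]@T[:3,:3].T
    return T[:3,3],d
def onz(s,uv,z):
    c,d=ray(s,uv);return c+d*((z-c[2])/d[:,2])[:,None]
def proj(s,P):
    T=np.linalg.inv(s["pose"]);p=np.float64(P).reshape(-1,3)
    return cv2.projectPoints(p,cv2.Rodrigues(T[:3,:3])[0],T[:3,3],s["K"],np.array([s["k1"],0,0,0.]))[0].reshape(-1,2)
E
python3 - <<'E'
from h import *
t=pickle.load(open("top.pkl","rb"));im=t["img"]
hsv=cv2.cvtColor(im,cv2.COLOR_RGB2HSV)
m=((hsv[...,1]<70)&(hsv[...,2]>110)).astype(np.uint8);m[:195]=0;m[290:]=0;m[:,:215]=0;m[:,335:]=0
m=cv2.morphologyEx(m,cv2.MORPH_OPEN,np.ones((5,5)))
c=max(cv2.findContours(m,0,2)[0],key=cv2.contourArea)
q=cv2.approxPolyDP(c,6,True).reshape(-1,2);r=cv2.boxPoints(cv2.minAreaRect(c));print("approx",q.tolist());print("box",r.round(1).tolist())
w=onz(t,r,.119);print(w.round(4).tolist(),np.linalg.norm(w-np.roll(w,1,0),axis=1).round(4))
w=onz(t,q,.119);print(w.round(4).tolist())
a=cv2.resize(im[195:295,215:335],None,fx=5,fy=5,interpolation=cv2.INTER_CUBIC)[:,:,::-1]
s=pickle.load(open("scene.pkl","rb"))["img"]
b=cv2.resize(im[245:305,410:465],(400,436),interpolation=cv2.INTER_CUBIC)[:,:,::-1]
d=cv2.resize(s[275:365,175:245],(340,437),interpolation=cv2.INTER_CUBIC)[:,:,::-1]
cv2.imwrite("pics/ctl.png",a);cv2.imwrite("pics/stand.png",np.hstack([b[:436],d[:436]]))
E
```

```text
approx [[318, 212], [274, 207], [226, 215], [228, 278], [319, 276]]
box [[225.1999969482422, 208.5], [317.79998779296875, 205.60000610351562], [320.0, 277.0], [227.5, 279.8999938964844]]
[[0.6138, 0.174, 0.119], [0.6157, -0.0108, 0.119], [0.4738, -0.0122, 0.119], [0.4716, 0.1703, 0.119]] [0.1422 0.1848 0.1419 0.1825]
[[0.6029, -0.0109, 0.119], [0.6147, 0.0765, 0.119], [0.6007, 0.1725, 0.119], [0.4753, 0.1692, 0.119], [0.4758, -0.0102, 0.119]]
```

View pics/ctl.png

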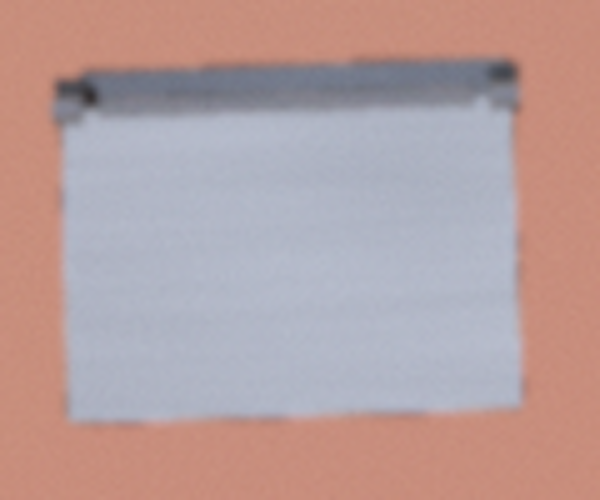

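View pics/stand.png

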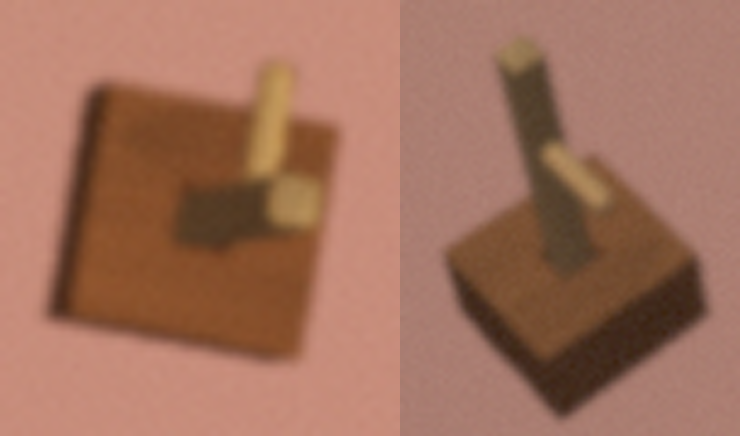

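The first crop confirms the large grey box: light cover, hinge brackets along the top edge, free edge at the bottom from (228.6,279) to (319.4,276.6). The second crop shows the stand with the prop upright, its peg pointing roughly world +x.

```bash
python3 - <<'E'
from h import *
t=pickle.load(open("top.pkl","rb"));s=pickle.load(open("scene.pkl","rb"))
P=lambda x,y:(215+x/5-.4,195+y/5-.4)
q=onz(t,[P(68,421),P(522,408),P(513,108),P(62,120)],.119)
print("cover",q[:,:2].round(4).tolist(),np.linalg.norm(q-np.roll(q,-1,0),axis=1).round(4))
e=q[0]-q[1];yaw=np.degrees(np.arctan2(e[1],e[0]))-90;print("yaw front",yaw)
k=55/400;S=lambda x,y:(410+x*k-.43,245+y*k-.43)
c=onz(t,[S(105,85),S(338,128),S(298,357),S(70,318)],.04)
print("stand",c[:,:2].round(4).tolist(),c.mean(0)[:2],np.linalg.norm(c-np.roll(c,-1,0),axis=1).round(4))
for a,b in((3,0),(2,1)):
    d=c[b]-c[a];print("stand yaw",np.degrees(np.arctan2(d[1],d[0])))
d=(c[0]-c[1]);print(np.degrees(np.arctan2(d[1],d[0]))-90)
print("stem top",onz(t,[S(293,202)],.155),"pegend",onz(t,[S(279,68)],.108), "peg base",onz(t,[S(262,175)],.11))
# scene view
kx=70/340;ky=90/437;D=lambda x,y:(175+(x-400)*kx-.4,275+y*ky-.4)
c=onz(s,[D(447,255),D(593,155),D(696,255),D(547,360)],.04);print("stand sc",c[:,:2].round(4).tolist(),c.mean(0)[:2])
print("top sc",onz(s,[D(518,55)],.155))
# cover in scene: predicted corners
print(proj(s,q).round(1).tolist())
E
```

```text
cover [[0.4737, 0.1688], [0.4754, -0.0102], [0.5945, -0.0092], [0.5934, 0.1705]] [0.179  0.1191 0.1797 0.1198]
yaw front 0.5435227986453128
stand [[0.5158, -0.2348], [0.5015, -0.3037], [0.4349, -0.2891], [0.4481, -0.222]] [ 0.47506613 -0.2624135 ] [0.0704 0.0682 0.0684 0.0688]
stand yaw -10.68603555360314
stand yaw -12.365923337230493
-11.663702130307598
stem top [[ 0.47542635 -0.26223968  0.155     ]] pegend [[ 0.51457495 -0.27089441  0.108     ]] peg base [[ 0.4849525 -0.2644252  0.11     ]]
stand sc [[0.4388, -0.292], [0.4512, -0.2248], [0.5186, -0.2393], [0.5046, -0.3057]] [ 0.47827097 -0.2654548 ]
top sc [[ 0.47807619 -0.26624176  0.155     ]]
[[333.7, 179.2], [288.3, 220.9], [336.5, 242.0], [379.3, 196.2]]
```

Call:
send_rows(plan=[[[3.1,2.5,-0.4,0,0,-0.5],[6.2,5,-0.8,0,0,-1],[9.3,7.5,-1.2,0,0,-1.5],[12.4,10,-1.6,0,0,-2],[15.5,12.5,-2,0,0,-2.5],[18.5,15,-2.4,0,0,-3],[21.5,17.5,-2.8,0,0,-3.5]]], fingers=1)

```text
clock: 0.68
tool_pos: [0.3381, 0.425, 0.2545]
orientation: [180.0, 0.0, -11.5]
force: [0.8, 0.5, 0.2]
opening: 0.0876
gripper_force: 0.0
```

```bash
cat >> h.py <<'E'
from scipy.spatial.transform import Rotation as R
def rel(pos,rpy,o=None):
    "shift (cm) and rotvec (deg) in tool axes from the current pose to pos,rpy"
    if o is None:
        from plant import ctrl;o=ctrl.get_obs()
    A=R.from_euler('xyz',o["orientation"],degrees=True)
    return np.r_[A.inv().apply(np.array(pos)-o["tool_pos"])*100,(A.inv()*R.from_euler('xyz',rpy,degrees=True)).as_rotvec(degrees=True)].round(2).tolist()
E
python3 - <<'E'
from h import *
from plant import ctrl
o=ctrl.get_obs();print(o["clock"],o["tool_pos"],o["orientation"],rel([.5,.1,.25],[180,0,-11.6],o),rel([.4765,-.264,.25],[180,0,-11.6],o))
E
```

```text
0.6833 [0.3381234  0.42501642 0.25454899] [ 1.79980694e+02  8.48367647e-03 -1.15229777e+01] [22.35, 28.61, 0.46, 0.02, 0.01, 0.08] [27.32, 64.75, 0.47, 0.02, 0.01, 0.08]
```

Call:
send_rows(plan=[[[2.5,3.25,0,0,0,0],[5,6.5,0,0,0,0],[7.5,9.75,0,0,0,0],[10,13,0,0,0,0],[12.5,16.25,0,0,0,0],[15,19.5,0,0,0,0],[17.5,22.75,0,0,0,0],[20,26,0,0,0,0]]])

```text
clock: 1.35
tool_pos: [0.4816, 0.1302, 0.2546]
orientation: [-180.0, -0.0, -11.5]
force: [1.3, 1.0, 0.6]
opening: 0.0878
gripper_force: 0.0
```

Call:
send_rows(plan=[[[0.8,4,0,0,0,0],[1.6,8,0,0,0,0],[2.4,12,0,0,0,0],[3.2,16,0,0,0,0],[4,20,0,0,0,0],[4.8,24,0,0,0,0],[5.6,28,0,0,0,0],[6,31,0,0,0,0]]])

```text
clock: 2.02
tool_pos: [0.4775, -0.1863, 0.2544]
orientation: [180.0, 0.0, -11.6]
force: [1.3, 0.8, -0.6]
opening: 0.0877
gripper_force: 0.0
```

```bash
python3 - <<'E'
from h import *
from plant import ctrl
o=ctrl.get_obs();print(o["clock"],o["tool_pos"],o["orientation"],rel([.4765,-.264,.22],[180,0,-11.6],o))
s=ctrl.snapshot("wrist");pickle.dump(s,open("w1.pkl","wb"));cv2.imwrite("pics/w1.png",s["img"][:,:,::-1])
T=s["pose"];print(s["K"][0],s["k1"],np.round(T,3).tolist())
print(proj(s,[[.4765,-.264,.155],[.4765,-.264,.04],o["tool_pos"]]))
E
```

```text
2.0167 [ 0.47747944 -0.18627577  0.25439317] [ 1.79987933e+02  1.58467888e-02 -1.16064427e+01] [1.47, 7.63, 3.44, 0.01, 0.02, -0.01]
[353.00585618   0.         318.91104202] -0.019753633025022525 [[-0.201, -0.934, -0.295, 0.556], [-0.98, 0.192, 0.059, -0.203], [0.002, 0.301, -0.954, 0.413], [0.0, 0.0, 0.0, 1.0]]
[[418.77167081 223.02906046]
 [389.43900559 196.48178232]
 [316.92677714 301.02394958]]
```

View pics/w1.png

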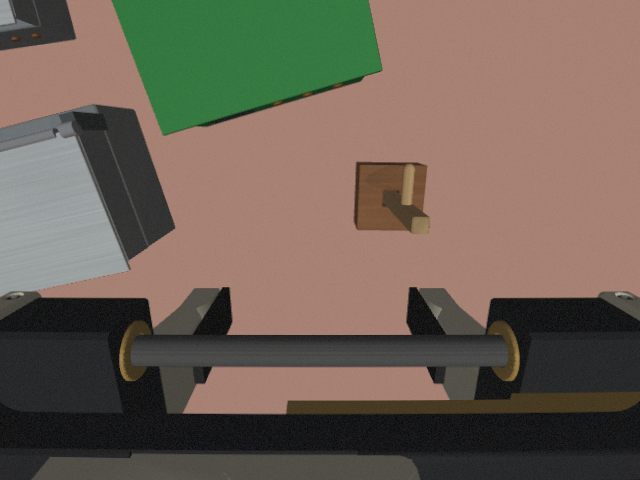

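The wrist view shows the stem top at (420,225) and the stand square with the image. The prediction was (419,223), so they agree to about 1 mm. Moving over the prop and down.

```bash
python3 - <<'E'
from h import *
from plant import ctrl
s=pickle.load(open("w1.pkl","rb"))
p=onz(s,[(420.5,225)],.155)[0];print(p)
im=s["img"];hsv=cv2.cvtColor(im,cv2.COLOR_RGB2HSV)
print(rel([*((p[:2]+[.4765,-.264])/2),.21],[180,0,-11.6]))
E
```

```text
[ 0.47471125 -0.26510093  0.155     ]
[1.4, 7.4, 4.42, 0.08, 0.08, -0.08]
```

Call:
send_rows(plan=[[[0.7,3.7,1.5,0,0,0],[1.4,7.4,3,0,0,0],[1.4,7.4,6,0,0,0],[1.4,7.4,9,0,0,0],[1.4,7.4,11.5,0,0,0],[1.4,7.4,13.1,0,0,0],[1.4,7.4,13.1,0,0,0]]])

```text
clock: 2.65
tool_pos: [0.4742, -0.2583, 0.1196]
orientation: [-180.0, 0.4, -11.6]
force: [-0.4, 0.6, -0.2]
opening: 0.0877
gripper_force: 0.0
```

Call:
send_rows(plan=[[[0,0,0,0,0,0],[0,0,0,0,0,0],[0,0,0,0,0,0],[0,0,0,0,0,0],[0,0,0,0,0,0],[0,0,0,0,0,0],[0,0,0,0,0,0],[0,0,0,0,0,0]]], fingers=0)

```text
clock: 3.32
tool_pos: [0.477, -0.2589, 0.1238]
orientation: [-180.0, -0.0, -11.6]
force: [-0.4, 0.1, 0.1]
opening: 0.0397
gripper_force: 0.0
```

```bash
python3 - <<'E'
from h import *
from plant import ctrl
o=ctrl.get_obs();print(o["clock"],o["tool_pos"],o["orientation"],o["force"],o["moment"],o["opening"],o["gripper_force"])
E
```

```text
3.3167 [ 0.47701827 -0.25887602  0.12380003] [-1.79998663e+02 -2.29725015e-02 -1.15558286e+01] [-0.3912507   0.14052074  0.06606757] [-0.00207736  0.02638004  0.05398174] 0.039716307022593406 0.0
```

Call:
send_rows(plan=[[[0,0.55,0,0,0,0],[0,0.55,0,0,0,0],[0,0.55,0,0,0,0],[0,0.55,0,0,0,0],[0,0.55,0,0,0,0],[0,0.55,0,0,0,0],[0,0.55,0,0,0,0],[0,0.55,0,0,0,0]]], fingers=0)

```text
clock: 3.98
tool_pos: [0.4758, -0.2642, 0.1235]
orientation: [-180.0, 0.0, -11.6]
force: [-0.1, -0.3, -0.4]
opening: 0.0139
gripper_force: 30.0
```

```bash
python3 - <<'E'
from h import *
from plant import ctrl
o=ctrl.get_obs();print(o["clock"],o["tool_pos"],o["orientation"],o["force"],o["moment"],o["opening"],o["gripper_force"])
E
```

```text
3.9833 [ 0.47579198 -0.26420366  0.12347861] [-1.79998071e+02  1.00501785e-02 -1.15553895e+01] [-0.07534878 -0.29229949 -0.43336842] [-0.03233375  0.03621047 -0.02773787] 0.013947379244981184 29.99985158443451
```

Call:
send_rows(plan=[[[0,0,-1.5,0,0,0],[0,0,-4,0,0,0],[0,0,-7.5,0,0,0],[-1,-2.5,-8,0,0,0],[-2.3,-6.4,-8,0,0,0],[-3.6,-10.2,-8,0,0,0],[-4.9,-14,-8,0,0,0],[-6.2,-17.8,-8,0,0,0]]])

```text
clock: 4.65
tool_pos: [0.45, -0.076, 0.2037]
orientation: [-180.0, -0.0, -11.6]
force: [0.9, 1.0, -0.7]
opening: 0.0137
gripper_force: 30.0
```

Call:
send_rows(plan=[[[-1.3,-3.9,0,0,0,-2.5],[-2.6,-7.8,0,0,0,-5],[-3.9,-11.7,0,0,0,-7.5],[-5.2,-15.6,0,0,0,-10],[-6.2,-18.5,0,0,0,-12.2],[-6.6,-19.9,0,0,0,-12.2],[-6.6,-19.9,0,0,0,-12.2],[-6.6,-19.9,0,0,0,-12.2]]])

```text
clock: 5.32
tool_pos: [0.4256, 0.1315, 0.2035]
orientation: [180.0, 0.0, 0.8]
force: [0.1, 0.4, -0.4]
opening: 0.0137
gripper_force: 30.0
```

```bash
python3 - <<'E'
from h import *
from plant import ctrl
o=ctrl.get_obs();print(o["clock"],o["tool_pos"],o["orientation"],o["force"],o["opening"])
A=R.from_euler('xyz',o["orientation"],degrees=True)
W=[];
for n in("wrist","top"):
    s=ctrl.snapshot(n);pickle.dump(s,open(n+"2.pkl","wb"));W.append(s["img"])
s=pickle.load(open("wrist2.pkl","rb"));P=o["tool_pos"]
print("pred tip,top,foot",proj(s,[P+A.apply([.042,0,.0185]),P+A.apply([0,0,-.0315]),P+A.apply([0,0,.1085])]).round(1).tolist())
O=np.array([.5476,.0799,0]);C=lambda *p:O+R.from_euler('z',.6,degrees=True).apply(np.array(p)/1000)
print("cover corners pred",proj(s,[C(-73,90,119),C(-73,-90,119),C(52,-90,119)]).round(1).tolist())
t=W[1][195:295,160:320]
cv2.imwrite("pics/w2.png",W[0][:,:,::-1])
E
```

```text
5.3167 [0.4256317  0.13152351 0.20348729] [1.79994802e+02 1.47516040e-02 7.68876936e-01] [ 0.13869265  0.43181737 -0.43076678] 0.01372165835121769
pred tip,top,foot [[317.7, 209.6], [317.6, 335.6], [318.0, 238.1]]
cover corners pred [[263.8, 180.0], [525.7, 181.2], [561.0, -31.4]]
```

View pics/w2.png

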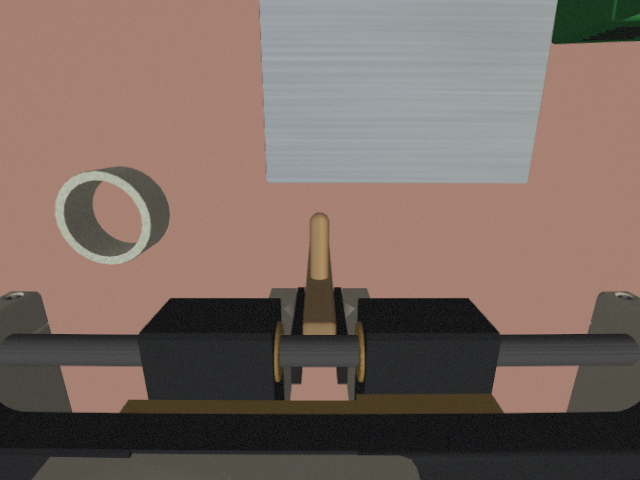

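The prop hangs straight, with its peg tip at (320,212). The cover's front corners are at (267,182) and (528,182). All are offset about 2 px from prediction in the same direction, so the relative position is good to about 1 mm. Lowering in front and putting the peg under the edge.

Call:
send_rows(plan=[[[0,0,3,0,0,0],[0,0,6,0,0,0],[0,0,8.3,0,0,0],[0,0,8.3,0,0,0],[0.8,0,8.3,0,0,0],[1.6,0,8.3,0,0,0],[2.35,0,8.3,0,0,0],[2.35,0,8.3,0,0,0]]])

```text
clock: 6.08
tool_pos: [0.4521, 0.1317, 0.122]
orientation: [-179.9, -0.2, 0.6]
force: [0.4, 0.5, -0.5]
opening: 0.0138
gripper_force: 30.0
```

Call:
send_rows(plan=[[[0,0,-0.5,0,0,0],[0,0,-1,0,0,0],[0.2,0,-1.6,0,0,0],[0.5,0,-2.4,0,0,0],[0.8,0,-3.2,0,0,0],[1.1,0,-4,0,0,0],[1.4,0,-5,0,0,0],[1.6,0,-5.8,0,0,0]]])

```text
clock: 6.75
tool_pos: [0.4663, 0.1315, 0.18]
orientation: [-180.0, -0.1, 0.7]
force: [-0.0, 0.3, -3.2]
opening: 0.0135
gripper_force: 30.0
```

```bash
python3 - <<'E'
from h import *
from plant import ctrl
o=ctrl.get_obs();print(o["clock"],o["tool_pos"],o["orientation"],o["force"],o["moment"],o["opening"])
s=ctrl.snapshot("wrist");pickle.dump(s,open("wrist3.pkl","wb"));cv2.imwrite("pics/w3.png",cv2.resize(np.hstack([s["img"],ctrl.snapshot("scene")["img"]])[60:420,:,::-1],(800,225)))
E
```

```text
6.75 [0.4663015  0.13148071 0.17998008] [-1.79967317e+02 -7.31040280e-02  6.58824844e-01] [-1.88599910e-04  3.34622613e-01 -3.23209301e+00] [ 0.06680394 -0.02649317 -0.02128448] 0.013537358207895742
```

View pics/w3.png

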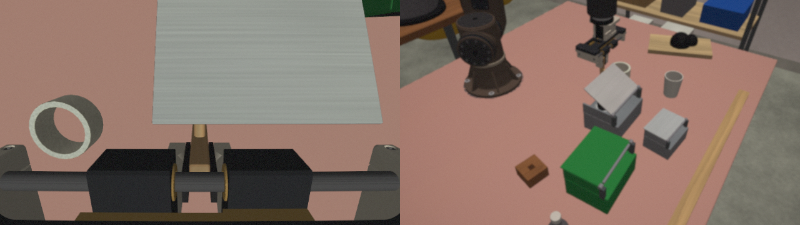

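The cover is up about 28° on the peg (left half of the picture), with a load of 3 N. Continuing the arc.

Call:
send_rows(plan=[[[0.4,0,-0.75,0,0,0],[0.8,0,-1.5,0,0,0],[1.5,0,-2.2,0,0,0],[2.2,0,-2.8,0,0,0],[3,0,-3.5,0,0,0],[4,0,-3.9,0,0,0],[5,0,-4.3,0,0,0],[6,0,-4.5,0,0,0]]])

```text
clock: 7.52
tool_pos: [0.5268, 0.1319, 0.2246]
orientation: [-180.0, -0.1, 0.6]
force: [-1.9, 0.1, -0.1]
opening: 0.0137
gripper_force: 30.0
```

Call:
send_rows(plan=[[[0.8,0,0,0,0,0],[1.6,0,0,0,0,0],[2.4,0,0.1,0,0,0],[3.05,0,0.2,0,0,0],[3.05,0,0.3,0,0,0],[3.05,0,0.3,0,0,0],[3.05,0,0.3,0,0,0]]])

```text
clock: 8.1
tool_pos: [0.5554, 0.132, 0.22]
orientation: [180.0, 0.1, 0.6]
force: [-0.9, -0.4, -1.7]
opening: 0.0137
gripper_force: 30.0
```

```bash
python3 - <<'E'
from h import *
from plant import ctrl
o=ctrl.get_obs();print(o["clock"],o["tool_pos"],o["orientation"],o["force"],o["moment"],o["opening"])
s=ctrl.snapshot("wrist");t=ctrl.snapshot("top");pickle.dump((s,t),open("s4.pkl","wb"))
P=o["tool_pos"];A=R.from_euler('xyz',o["orientation"],degrees=True)
O=np.array([.5476,.0799,0]);C=lambda *p:O+R.from_euler('z',.6,degrees=True).apply(np.array(p)/1000)
pts=[C(10,45,99),C(10,59,99),C(-12,30,99),C(-12,74,99),P+A.apply([0,0,.1085]),P+A.apply([0,0,-.0315])]
print("wrist",proj(s,pts).round(1).tolist());print("top",proj(t,pts).round(1).tolist())
a=cv2.resize(t["img"][200:285,220:325][:,:,::-1],(400,324),interpolation=cv2.INTER_CUBIC)
b=cv2.resize(s["img"][:,:,::-1],(400,300))
cv2.imwrite("pics/w4.png",np.hstack([a[:300],b]))
E
```

```text
8.1 [0.55544746 0.13201238 0.22003566] [1.79981286e+02 6.14075272e-02 6.30732886e-01] [-0.94227668 -0.36224238 -1.68809693] [-0.05083988  0.53122509 -0.04068883] 0.013724653245102414
wrist [[326.6, 231.7], [309.5, 231.7], [344.3, 256.9], [291.9, 256.9], [318.1, 238.1], [317.7, 335.6]]
top [[251.0, 237.3], [244.1, 237.5], [258.6, 248.0], [236.9, 248.6], [246.8, 237.6], [237.6, 229.1]]
```

View pics/w4.png

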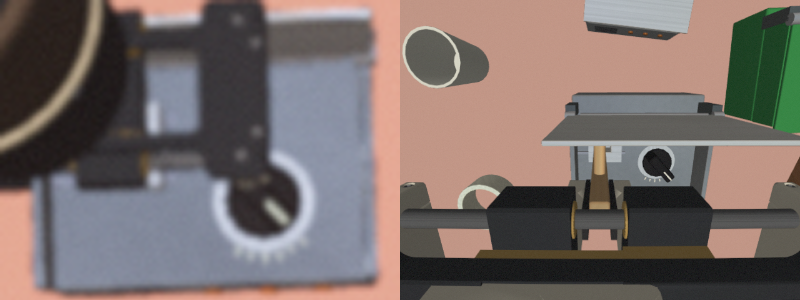

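The cover is open on the peg. The knob shows at (655,163). The light socket block is partly visible behind the peg at about (590–621,152) in the picture, which is wrist px 304–354. I'll pin down its edges numerically.

```bash
python3 - <<'E'
from h import *
s,t=pickle.load(open("s4.pkl","rb"))
g=cv2.GaussianBlur(cv2.cvtColor(s["img"],cv2.COLOR_RGB2GRAY),(3,3),0)
for r in range(226,270,4): print(r,g[r,284:376:2].tolist())
E
```

```text
226 [179, 178, 179, 179, 179, 179, 178, 179, 179, 179, 179, 179, 179, 179, 179, 179, 179, 178, 179, 179, 180, 180, 179, 180, 179, 179, 179, 180, 179, 180, 180, 180, 179, 180, 180, 180, 179, 180, 180, 179, 180, 181, 180, 181, 180, 180]
230 [183, 184, 183, 184, 183, 185, 184, 184, 185, 184, 184, 184, 184, 184, 184, 184, 184, 184, 184, 185, 184, 185, 184, 185, 184, 185, 184, 185, 185, 185, 185, 184, 185, 185, 185, 185, 186, 185, 185, 185, 185, 186, 185, 185, 185, 186]
234 [117, 136, 135, 134, 134, 135, 136, 134, 141, 173, 178, 178, 173, 143, 146, 155, 158, 160, 165, 167, 161, 146, 135, 169, 174, 171, 144, 165, 177, 177, 177, 177, 177, 176, 177, 163, 136, 132, 133, 133, 133, 133, 134, 133, 133, 133]
238 [101, 126, 125, 126, 126, 126, 126, 125, 135, 181, 187, 188, 181, 137, 141, 152, 156, 161, 166, 168, 161, 142, 107, 93, 93, 93, 106, 168, 187, 187, 187, 187, 187, 187, 187, 163, 131, 127, 127, 128, 128, 128, 127, 126, 127, 127]
242 [92, 115, 115, 113, 113, 114, 114, 114, 123, 174, 184, 185, 175, 128, 141, 153, 156, 160, 166, 169, 161, 141, 110, 107, 109, 109, 118, 163, 179, 180, 181, 181,
[... 768 characters left out ...]
 125]
258 [83, 122, 124, 124, 125, 126, 126, 126, 130, 163, 178, 177, 128, 105, 141, 153, 156, 160, 167, 169, 160, 139, 96, 134, 176, 176, 175, 176, 175, 176, 175, 175, 175, 174, 172, 144, 125, 125, 124, 124, 124, 124, 124, 126, 125, 126]
262 [79, 124, 127, 127, 127, 125, 123, 126, 127, 126, 125, 122, 92, 105, 141, 152, 156, 160, 167, 169, 160, 139, 97, 94, 123, 124, 125, 125, 124, 123, 124, 123, 122, 124, 124, 124, 124, 123, 124, 123, 123, 124, 125, 125, 125, 126]
266 [77, 122, 126, 125, 125, 125, 125, 127, 128, 127, 127, 122, 86, 104, 140, 153, 156, 161, 168, 169, 161, 138, 96, 89, 122, 124, 124, 124, 125, 126, 126, 125, 124, 125, 124, 124, 125, 123, 123, 124, 122, 124, 124, 124, 126, 125]
```

```bash
python3 - <<'E'
from h import *
s,t=pickle.load(open("s4.pkl","rb"))
g=cv2.cvtColor(s["img"],cv2.COLOR_RGB2GRAY).astype(float)
print("hole cols",g[232:250,329:336].mean(1).round().tolist())
print("front",g[252:266,340:352].mean(1).round().tolist(), g[252:266,303:307].mean(1).round().tolist())
print("left",g[246:258,296:308].mean(0).round().tolist(),"right",g[246:258,349:360].mean(0).round().tolist())
print("hole right",g[237:243,330:344].mean(0).round().tolist())
w=pickle.load(open("wrist2.pkl","rb"));g2=cv2.cvtColor(w["img"],cv2.COLOR_RGB2GRAY).astype(float)
print("edge2",g2[176:190,350:500].mean(1).round().tolist(),"L",g2[150:170,260:272].mean(0).round().tolist(),"R",g2[150:170,525:545].mean(0).round().tolist())
i=w["img"][:,:,:].astype(int);print("tip col",(i[205:216,320,0]-i[205:216,320,2]).tolist(), [np.flatnonzero((i[r,300:340,0]-i[r,300:340,2])>60)[[0,-1]].tolist() for r in(220,230,245)])
E
```

```text
hole cols [175.0, 163.0, 172.0, 172.0, 102.0, 94.0, 93.0, 92.0, 95.0, 93.0, 92.0, 153.0, 165.0, 177.0, 180.0, 176.0, 178.0, 176.0]
front [181.0, 180.0, 175.0, 183.0, 182.0, 184.0, 182.0, 153.0, 126.0, 124.0, 123.0, 124.0, 124.0, 125.0] [180.0, 182.0, 177.0, 185.0, 184.0, 187.0, 185.0, 155.0, 127.0, 125.0, 125.0, 126.0, 127.0, 128.0]
left [126.0, 126.0, 126.0, 127.0, 127.0, 152.0, 177.0, 183.0, 183.0, 183.0, 183.0, 184.0] right [181.0, 182.0, 181.0, 181.0, 181.0, 151.0, 126.0, 126.0, 126.0, 126.0, 126.0]
hole right [94.0, 94.0, 94.0, 93.0, 95.0, 94.0, 94.0, 144.0, 169.0, 179.0, 186.0, 184.0, 185.0, 184.0]
edge2 [158.0, 158.0, 156.0, 158.0, 159.0, 160.0, 152.0, 141.0, 138.0, 138.0, 138.0, 138.0, 138.0, 138.0] L [139.0, 138.0, 138.0, 139.0, 138.0, 137.0, 146.0, 155.0, 156.0, 156.0, 156.0, 156.0] R [158.0, 158.0, 158.0, 158.0, 156.0, 151.0, 146.0, 140.0, 138.0, 138.0, 138.0, 138.0, 138.0, 138.0, 138.0, 138.0, 138.0, 137.0, 138.0, 138.0]
tip col [51, 51, 53, 50, 52, 51, 51, 44, 47, 55, 60] [[12, 26], [12, 27], [12, 26]]
```

Call:
send_rows(plan=[[[0,0.3,0,0,0,0],[0,0.59,0,0,0,0],[0,0.59,0.5,0,0,0],[0,0.59,0.5,0,0,0],[0,0.59,0.5,0,0,0],[0,0.59,0.5,0,0,0]]])

```text
clock: 8.7
tool_pos: [0.5557, 0.1261, 0.2153]
orientation: [180.0, 0.0, 0.6]
force: [-1.5, -0.8, -1.2]
opening: 0.0138
gripper_force: 30.0
```

```bash
python3 - <<'E'
from h import *
from plant import ctrl
o=ctrl.get_obs();print(o["clock"],o["tool_pos"],o["orientation"],o["force"],o["moment"],o["opening"])
E
```

```text
8.7 [0.55571955 0.1260973  0.21526628] [1.79979355e+02 4.29901455e-02 6.35209410e-01] [-1.4912108  -0.84621036 -1.23145787] [-0.19000516  0.64965339  0.0206516 ] 0.013836660509459083
```

Call:
send_rows(plan=[[[0.14,0,0,0,0,0],[0.14,0,0.3,0,0,0],[0.14,0,0.6,0,0,0],[0.14,0,0.75,0,0,0],[0.14,0,0.9,0,0,0],[0.14,0,1.0,0,0,0],[0.14,0,1.0,0,0,0]]])

```text
clock: 9.28
tool_pos: [0.558, 0.1263, 0.2069]
orientation: [-180.0, -0.1, 0.7]
force: [-3.4, 0.4, 8.2]
opening: 0.0141
gripper_force: 30.0
```

```bash
python3 - <<'E'
from h import *
from plant import ctrl
o=ctrl.get_obs();print(o["clock"],o["tool_pos"],o["orientation"],o["force"],o["moment"],o["opening"])
E
```

```text
9.2833 [0.55795571 0.12633748 0.20688307] [-1.79997835e+02 -9.49061555e-02  6.72498197e-01] [-3.44752215  0.42627687  8.20489376] [-0.0741777   1.63614832  0.03460552] 0.014079829059533438
```

Call:
send_rows(plan=[[[-0.03,0,0,0,0,0],[-0.06,0,0,0,0,0],[-0.09,0,0,0,0,0],[-0.12,0,0,0,0,0]]])

```text
clock: 9.62
tool_pos: [0.5572, 0.1264, 0.207]
orientation: [-180.0, -0.2, 0.7]
force: [-1.3, -1.1, 6.5]
opening: 0.0139
gripper_force: 30.0
```

Call:
send_rows(plan=[[[-0.04,0,0,0,0,0],[-0.08,0,0,0,0,0],[-0.08,0,0,0,0,0]]])

```text
clock: 9.87
tool_pos: [0.5568, 0.1264, 0.207]
orientation: [-180.0, -0.2, 0.7]
force: [-0.3, -1.4, 5.8]
opening: 0.0138
gripper_force: 30.0
```

Call:
send_rows(plan=[[[0,0.04,0,0,0,0],[0,0.08,0,0,0,0],[0,0.12,0,0,0,0],[0,0.16,0,0,0,0],[0,0.2,0,0,0,0],[0,0.2,0,0,0,0]]])

```text
clock: 10.37
tool_pos: [0.5569, 0.1255, 0.2069]
orientation: [-179.9, -0.2, 0.7]
force: [-1.4, 2.5, 4.9]
opening: 0.0137
gripper_force: 30.0
```

Call:
send_rows(plan=[[[0,-0.08,0,0,0,0],[0,-0.16,0,0,0,0],[0,-0.22,0,0,0,0],[0,-0.28,0,0,0,0],[0,-0.34,0,0,0,0],[0,-0.4,0,0,0,0],[0,-0.4,0,0,0,0]]])

```text
clock: 10.95
tool_pos: [0.5567, 0.1274, 0.2071]
orientation: [179.9, -0.2, 0.7]
force: [-0.2, -4.3, 6.4]
opening: 0.0138
gripper_force: 30.0
```

Call:
send_rows(plan=[[[0,0.05,-0.3,0,0,0],[0,0.22,-0.5,0,0,0],[0,0.22,-0.5,0,0,0],[0,0.22,-0.5,0,0,0]]])

```text
clock: 11.28
tool_pos: [0.5554, 0.1261, 0.2106]
orientation: [-180.0, 0.0, 0.6]
force: [-1.0, 0.2, 0.1]
opening: 0.0136
gripper_force: 30.0
```

```bash
cat > blk.py <<'E'
from h import *
from plant import ctrl
o=ctrl.get_obs();print(o["clock"],o["tool_pos"],o["orientation"],o["force"])
s=ctrl.snapshot("wrist");pickle.dump(s,open("s5.pkl","wb"))
i=s["img"].astype(int);g=cv2.cvtColor(s["img"],cv2.COLOR_RGB2GRAY).astype(int)
for r in range(234,280,3):
    d=i[r,290:370,0]-i[r,290:370,2];w=np.flatnonzero(d>50);print(r,"peg",(290+w[[0,-1]]).tolist() if len(w) else None,g[r,296:372:2].tolist())
E
python3 blk.py
```

```text
11.2833 [0.55536335 0.12606789 0.21055454] [-1.79994710e+02  6.00683728e-03  6.37805136e-01] [-0.99834666  0.20099544  0.12469143]
234 peg None [189, 190, 190, 186, 187, 188, 188, 189, 189, 189, 190, 187, 190, 187, 189, 189, 190, 187, 186, 189, 191, 187, 187, 189, 189, 188, 188, 189, 190, 190, 191, 189, 189, 188, 190, 190, 190, 191]
237 peg None [182, 183, 183, 183, 184, 184, 186, 185, 185, 185, 185, 185, 186, 185, 183, 183, 187, 184, 186, 186, 187, 186, 185, 185, 185, 183, 187, 185, 188, 184, 186, 185, 185, 186, 188, 187, 186, 186]
240 peg None [156, 168, 171, 169, 167, 172, 163, 136, 141, 147, 147, 150, 152, 155, 151, 140, 121, 140, 157, 157, 156, 159, 158, 156, 156, 157, 141, 134, 130, 128, 130, 130, 128, 128, 127, 129, 129, 126]
243 peg [311, 328] [189, 186, 189, 185, 185, 187, 187, 117, 144, 153, 157, 159, 168, 169, 162, 147, 103, 129, 170, 183, 183, 183, 184, 185, 184, 183, 155, 128, 129, 128, 126, 129, 128, 128, 125, 126, 129, 129]
246 peg [310, 327] [181, 181, 181, 180, 181, 182, 178, 107, 142, 153, 157, 163, 170, 169, 163, 142, 99, 135, 171, 175, 177, 177, 176, 177, 177, 179
[... 1646 characters left out ...]
5, 126, 125, 125, 124, 125, 125, 123, 124, 125, 122, 123, 124, 124, 125, 129, 124]
273 peg [310, 327] [127, 126, 126, 126, 126, 111, 77, 105, 140, 154, 154, 161, 170, 171, 158, 139, 91, 75, 117, 126, 125, 127, 126, 124, 123, 122, 125, 124, 125, 123, 121, 119, 122, 124, 125, 127, 126, 126]
276 peg [310, 327] [125, 125, 124, 126, 126, 108, 78, 103, 142, 153, 154, 161, 172, 169, 159, 139, 90, 73, 113, 124, 125, 126, 125, 124, 122, 124, 125, 122, 122, 122, 122, 123, 125, 124, 124, 124, 126, 125]
279 peg [315, 324] [126, 127, 126, 124, 123, 100, 75, 74, 78, 101, 131, 142, 146, 133, 102, 80, 79, 72, 109, 124, 126, 125, 125, 125, 126, 125, 123, 126, 125, 121, 122, 124, 120, 122, 125, 125, 126, 125]
```

Call:
send_rows(plan=[[[0.18,0.13,0,0,0,0],[0.18,0.13,0.15,0,0,0],[0.18,0.13,0.3,0,0,0],[0.18,0.13,0.4,0,0,0],[0.18,0.13,0.5,0,0,0],[0.18,0.13,0.5,0,0,0]]])

```text
clock: 11.83
tool_pos: [0.557, 0.1248, 0.2051]
orientation: [180.0, 0.0, 0.6]
force: [-2.0, -0.2, -1.6]
opening: 0.0136
gripper_force: 30.0
```

Call:
send_rows(plan=[[[0,0.05,0,0,0,0],[0,0.1,0,0,0,0],[0,0.15,0,0,0,0],[0,0.15,0,0,0,0]]])

```text
clock: 12.17
tool_pos: [0.5571, 0.1236, 0.2054]
orientation: [-180.0, 0.0, 0.6]
force: [-1.9, 3.1, -2.0]
opening: 0.0137
gripper_force: 30.0
```

The foot has dropped into the hole, with no upward force below the block top. Easing off sideways and lowering in steps.

Call:
send_rows(plan=[[[0,-0.08,0,0,0,0],[0,-0.08,0.25,0,0,0],[0,-0.08,0.5,0,0,0],[0,-0.08,0.75,0,0,0],[0,-0.08,1.0,0,0,0],[0,-0.08,1.0,0,0,0]]])

```text
clock: 12.67
tool_pos: [0.557, 0.124, 0.1948]
orientation: [180.0, 0.0, 0.6]
force: [-1.0, -0.1, -2.8]
opening: 0.0135
gripper_force: 30.0
```

```bash
python3 - <<'E'
from h import *
from plant import ctrl
o=ctrl.get_obs();print(o["clock"],o["tool_pos"],o["orientation"],o["force"],o["moment"],o["opening"])
E
```

```text
12.6667 [0.55697112 0.12398992 0.19481872] [1.79987146e+02 4.49691895e-02 6.34170275e-01] [-1.02893994 -0.0930143  -2.77988582] [0.21853063 0.61254405 0.02781587] 0.013517276825042335
```

Call:
send_rows(plan=[[[0,0,0.25,0,0,0],[0,0,0.5,0,0,0],[0,0,0.7,0,0,0],[0,0,0.85,0,0,0],[0,0,0.95,0,0,0],[0,0,1.0,0,0,0],[0,0,1.0,0,0,0]]])

```text
clock: 13.25
tool_pos: [0.5572, 0.1241, 0.1855]
orientation: [180.0, 0.0, 0.6]
force: [-2.5, -0.1, -0.1]
opening: 0.0136
gripper_force: 30.0
```

```bash
python3 - <<'E'
from h import *
from plant import ctrl
o=ctrl.get_obs();print(o["clock"],o["tool_pos"],o["orientation"],o["force"],o["moment"],o["opening"])
E
```

```text
13.25 [0.5571976  0.12408144 0.18552154] [1.79997082e+02 7.01408747e-03 6.42729374e-01] [-2.48621821 -0.06574302 -0.06336846] [-0.05537504  0.7477618  -0.04785616] 0.01361950264562668
```

Call:
send_rows(plan=[[[0,0,0.05,0,0,0],[0,0,0.1,0,0,0],[0,0,0.13,0,0,0],[0,0,0.13,0,0,0]]])

```text
clock: 13.58
tool_pos: [0.5575, 0.124, 0.1854]
orientation: [-180.0, -0.1, 0.7]
force: [-3.9, -0.5, 8.8]
opening: 0.014
gripper_force: 30.0
```

```bash
python3 - <<'E'
from h import *
from plant import ctrl
o=ctrl.get_obs();print(o["clock"],o["tool_pos"],o["orientation"],o["force"],o["moment"],o["opening"])
E
```

```text
13.5833 [0.55752634 0.1240477  0.18541993] [-1.79999228e+02 -6.25190022e-02  6.63265831e-01] [-3.88424312 -0.52152868  8.81965347] [-0.11064723  1.91937821  0.07620461] 0.013950726965747931
```

Fully home: a hard stop at 77 mm foot height. Releasing and withdrawing straight up.

Call:
send_rows(plan=[[[0,0,-0.12,0,0,0],[0,0,-0.12,0,0,0]]])

```text
clock: 13.75
tool_pos: [0.5571, 0.1241, 0.1855]
orientation: [-180.0, 0.0, 0.6]
force: [-2.4, -0.4, 0.5]
opening: 0.0139
gripper_force: 30.0
```

Call:
send_rows(plan=[[[0,0,0,0,0,0],[0,0,0,0,0,0],[0,0,0,0,0,0],[0,0,0,0,0,0],[0,0,0,0,0,0]]], fingers=0.4)

```text
clock: 14.17
tool_pos: [0.5574, 0.1241, 0.1854]
orientation: [-180.0, -0.0, 0.6]
force: [0.2, -0.7, 0.3]
opening: 0.0345
gripper_force: 0.0
```

Call:
send_rows(plan=[[[0,0,-1,0,0,0],[0,0,-2.5,0,0,0],[0,0,-5,0,0,0],[0,0,-8,0,0,0],[-2,2,-11,0,0,0],[-5,5,-11,0,0,0],[-8,8,-11,0,0,0],[-8,8,-11,0,0,0]]])

```text
clock: 14.83
tool_pos: [0.4742, 0.0399, 0.2975]
orientation: [-179.9, -0.1, 0.6]
force: [-0.8, 0.3, -1.0]
opening: 0.0354
gripper_force: 0.0
```

```bash
python3 - <<'E'
from h import *
from plant import ctrl
o=ctrl.get_obs();print(o["clock"],o["tool_pos"],o["orientation"],o["force"],o["joint_pos"],o["opening"])
t=ctrl.snapshot("wrist");u=ctrl.snapshot("scene");pickle.dump((t,u),open("s6.pkl","wb"))
O=np.array([.5476,.0799,0]);C=lambda *p:O+R.from_euler('z',.6,degrees=True).apply(np.array(p)/1000)
print(proj(t,[C(-20,-30,108),C(10,45,217),C(10,45,99)]).round(1).tolist())
cv2.imwrite("pics/w6.png",np.hstack([cv2.resize(t["img"],(400,300)),cv2.resize(u["img"][120:360,220:540],(400,300),interpolation=cv2.INTER_CUBIC)])[:,:,::-1])
E
```

```text
14.8333 [0.47423043 0.03994655 0.29754707] [-1.79918090e+02 -1.04235236e-01  5.73434035e-01] [-0.80618214  0.29683103 -1.04341982] [ 2.85615411e+01 -1.11994441e+00 -1.67133187e+01 -2.43238619e-02
 -7.42761434e+01  6.20185326e+01] 0.035374033806483095
[[308.8, 160.8], [187.5, 126.3], [231.0, 128.5]]
```

View pics/w6.png

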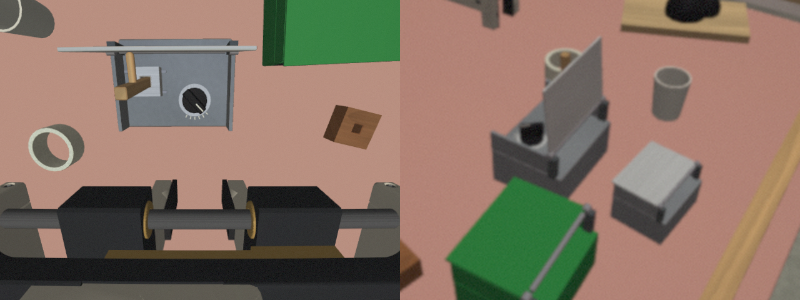

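The prop stands upright in its socket and the cover leans on the peg. The knob is at (194,100) in the left half with its pointer about 45° off, and the bystanders are untouched. Next I tilt the hand back 20°, straddle the bar's front end, and push it clockwise with one finger.

Call:
send_rows(plan=[[[1.3,-0.2,2,0,7,0],[2.6,-0.4,5,0,14,0],[3.9,-0.6,8,0,20,0],[3.9,-0.6,11,0,20,0],[3.9,-0.6,14,0,20,0],[3.9,-0.6,17,0,20,0],[3.9,-0.6,17,0,20,0],[3.9,-0.6,17,0,20,0]]], fingers=0.5)

```text
clock: 15.6
tool_pos: [0.5169, 0.049, 0.1246]
orientation: [179.8, -19.8, 0.7]
force: [0.7, -0.7, 1.6]
opening: 0.0434
gripper_force: 0.0
```

```bash
python3 - <<'E'
from h import *
from plant import ctrl
o=ctrl.get_obs();print(o["clock"],o["tool_pos"],o["orientation"],o["force"],o["opening"])
s=ctrl.snapshot("wrist");pickle.dump(s,open("s7.pkl","wb"));r=o["orientation"]
for p in ([.513,.046,.092],[.511,.056,.092],[.505,.074,.092]): print(rel(p,r,o))
K=np.array([.528,.049,.108]);uv=proj(s,[K])[0];print(uv)
g=cv2.cvtColor(s["img"],cv2.COLOR_RGB2GRAY);x,y=uv.astype(int)
m=(g[y-70:y+70,x-70:x+70]<50).astype(np.uint8)
n,l,st,ce=cv2.connectedComponentsWithStats(m);b=max(range(1,n),key=lambda k:st[k,4]);print(st[b],ce[b]+[x-70,y-70])
E
```

```text
15.6 [0.51692253 0.04901548 0.12458817] [179.81121479 -19.82397299   0.71237796] [ 0.65250487 -0.7285277   1.63292007] 0.0434451736665965
[-1.48, 0.29, 2.93, 0.0, 0.0, 0.0]
[-1.65, -0.72, 2.87, 0.0, 0.0, 0.0]
[-2.2, -2.52, 2.66, 0.0, 0.0, 0.0]
[317.9298303  276.33199659]
[ 40  39  65  68 931] [322.09237379 279.50590763]
```

Call:
send_rows(plan=[[[-0.6,0.4,1,0,0,0],[-1.1,0.4,2,0,0,0],[-1.3,0.4,2.6,0,0,0],[-1.3,0.4,2.9,0,0,0],[-1.3,0.4,2.9,0,0,0]]])

```text
clock: 16.07
tool_pos: [0.518, 0.0456, 0.0975]
orientation: [-179.9, -19.9, 0.6]
force: [-0.4, -0.6, 0.3]
opening: 0.0442
gripper_force: 0.0
```

```bash
python3 - <<'E'
from h import *
from plant import ctrl
o=ctrl.get_obs();print(o["clock"],o["tool_pos"],o["orientation"],o["force"],o["opening"]);r=o["orientation"]
for p in ([.513,.045,.092],[.513,.051,.092],[.511,.058,.092],[.507,.066,.092],[.505,.073,.092]): print(rel(p,r,o))
E
```

```text
16.0667 [0.51795485 0.04562387 0.09749943] [-179.91850992  -19.86886657    0.61052517] [-0.36809938 -0.55342916  0.28546298] 0.04416191273370731
[-0.65, 0.06, 0.35, 0.0, 0.0, 0.0]
[-0.65, -0.54, 0.35, 0.0, 0.0, 0.0]
[-0.83, -1.24, 0.29, 0.0, 0.0, 0.0]
[-1.2, -2.05, 0.16, 0.0, 0.0, 0.0]
[-1.38, -2.75, 0.09, 0.0, 0.0, 0.0]
```

Call:
send_rows(plan=[[[-0.4,0,0.3,0,0,0],[-0.65,0,0.35,0,0,0],[-0.65,-0.3,0.35,0,0,0],[-0.65,-0.6,0.35,0,0,0],[-0.75,-0.9,0.32,0,0,0],[-0.85,-1.2,0.29,0,0,0],[-0.85,-1.2,0.29,0,0,0]]])

```text
clock: 16.65
tool_pos: [0.51, 0.0555, 0.0939]
orientation: [180.0, -19.2, 0.6]
force: [-2.9, -8.0, 3.8]
opening: 0.0441
gripper_force: 3.6
```

Call:
send_rows(plan=[[[-0.1,-0.2,-0.04,0,0,0],[-0.2,-0.4,-0.08,0,0,0],[-0.3,-0.6,-0.12,0,0,0],[-0.4,-0.8,-0.15,0,0,0],[-0.4,-0.8,-0.15,0,0,0]]])

```text
clock: 17.07
tool_pos: [0.5063, 0.0633, 0.0948]
orientation: [-180.0, -19.1, 0.5]
force: [-3.7, -4.2, 0.7]
opening: 0.0437
gripper_force: 2.6
```

Call:
send_rows(plan=[[[-0.1,-0.2,-0.03,0,0,0],[-0.1,-0.35,-0.03,0,0,0],[-0.1,-0.5,-0.03,0,0,0],[-0.1,-0.5,-0.03,0,0,0]]])

```text
clock: 17.4
tool_pos: [0.5054, 0.0683, 0.0949]
orientation: [-180.0, -19.0, 0.5]
force: [-6.0, -5.1, -0.3]
opening: 0.044
gripper_force: 3.2
```

```bash
cat > kn.py <<'E'
from h import *
from plant import ctrl
o=ctrl.get_obs();print(o["clock"],o["tool_pos"],o["force"],o["moment"])
s=ctrl.snapshot("top");pickle.dump(s,open("s8.pkl","wb"));K=np.array([.528,.048,.108])
# bright pointer pixels near the knob centre
uv=proj(s,[K])[0];g=cv2.cvtColor(s["img"],cv2.COLOR_RGB2GRAY).astype(int)
x,y=uv.round().astype(int);print(uv);print(g[y-12:y+13,x-12:x+13])
E
python3 kn.py
```

```text
17.4 [0.50536793 0.06834013 0.09492279] [-6.02476731 -5.09783146 -0.29692943] [-1.79389184  3.38212289 -0.74745788]
[289.18804301 250.60788475]
[[137 136 134 134 135 135 142 150 155 157 154 155 157 159 158 157 151 144
  139 136 136 138 137 139 137]
 [137 133 136 136 140 150 158 172 176 172 153 141 145 155 161 165 169 165
  156 145 140 135 139 137 139]
 [134 135 136 143 155 170 181 190 186 171 137 105 105 115 128 146 168 180
  177 166 151 141 137 138 137]
 [132 136 142 160 179 186 187 186 170 142 102  67  61  68  73 101 143 178
  191 184 167 152 142 138 139]
 [134 140 157 177 191 185 168 146 117  93  67  44  40  43  43  60 101 151
  181 192 183 170 154 141 138]
 [141 156 174 187 186 161 126  91  66  52  43  41  39  40  38  38  64 108
  150 178 187 185 171 153 141]
 [149 174 186 185 165 124  83  54  40  39  36  40  42  40  40  34  40  65
  104 147 176 192 186 168 150]
 [164 184 185 165 123  83  53  41  38  35  37  38  42  39  39  34  35  42
   62 101 148 185 193 180 157]
 [177 188 171 130  84  53  43  41  37  38  38  38  42  39  37  33  36  37
   40  65 111 167 190 187 167]
 [188 186 1
[... 969 characters left out ...]
66  97 115  95  69  52  44  43  45  41
   44  42  42  41  43  46  43]
 [140 145 136  99  70  63  62  63  73  93  97  90  79  65  47  44  41  42
   41  44  44  43  44  41  44]
 [109 112 103  89  80  77  78  75  85  91  95  92  93  70  51  45  44  45
   46  42  42  44  44  43  44]
 [ 96  95  92  86  84  86  86  86  89  89  92  92  84  65  48  42  43  44
   44  43  45  43  42  44  41]
 [ 91  88  88  89 103 111 112 110 106  99  92  83  73  56  44  43  44  42
   40  45  43  42  44  43  44]
 [101  99  97 112 133 150 155 155 146 134 120 103  76  53  41  41  43  42
   42  41  42  39  41  41  41]
 [104 103 104 116 140 161 166 164 154 143 131 112  83  52  40  38  39  38
   38  39  38  39  38  37  37]]
```

Call:
send_rows(plan=[[[0,-0.15,0,0,0,0],[0,-0.3,0,0,0,0],[0,-0.4,0,0,0,0],[0,-0.4,0,0,0,0]]])

```text
clock: 17.78
tool_pos: [0.5054, 0.0726, 0.095]
orientation: [-180.0, -19.0, 0.5]
force: [-7.6, -4.6, -0.5]
opening: 0.0436
gripper_force: 3.6
```

Call:
send_rows(plan=[[[0,-0.15,0,0,0,0],[0,-0.3,0,0,0,0],[0,-0.3,0,0,0,0]]])

```text
clock: 18.03
tool_pos: [0.5049, 0.0734, 0.0948]
orientation: [179.8, -18.9, 0.4]
force: [-2.1, -14.5, 0.4]
opening: 0.044
gripper_force: 6.6
```

```bash
sed -i 's/^x,y=uv.*/x,y=uv.round().astype(int);print([(r,round(float((np.clip(g[y+r,x-10:x+6]-55,0,None)*np.arange(-10,6)).sum()\/max(1,np.clip(g[y+r,x-10:x+6]-55,0,None).sum())),2),int(g[y+r,x-10:x+6].max())) for r in range(-3,8)])/' kn.py; python3 kn.py
```

```text
18.0333 [0.5049258  0.07341882 0.09477762] [ -2.10705439 -14.4542191    0.38875752] [-4.98755373  1.65910218 -1.92889361]
[(-3, -9.69, 154), (-2, -9.77, 136), (-1, -9.84, 123), (0, -9.89, 112), (1, -8.18, 113), (2, -5.48, 124), (3, -4.73, 138), (4, -4.93, 151), (5, -5.48, 149), (6, -6.12, 156), (7, -6.63, 133)]
```

The knob is against its stop: motion stalled and the force rose to 14 N. Backing off and retracting along the tool axis.

Call:
send_rows(plan=[[[0,-0.08,0,0,0,0],[0,-0.08,0,0,0,0],[0,0.3,0,0,0,0],[0,0.6,0,0,0,0],[0,0.6,-2,0,0,0],[0,0.6,-5,0,0,0],[0,0.6,-9,0,0,0],[0,0.6,-13,0,0,0]]])

```text
clock: 18.75
tool_pos: [0.4628, 0.0708, 0.2194]
orientation: [-179.8, -19.0, 0.7]
force: [2.5, 0.8, 0.4]
opening: 0.0443
gripper_force: 0.0
```

Call:
send_rows(plan=[[[-1,3,-2,0,0,0],[-2,6,-2,0,0,0],[-3,10,-2,0,0,0],[-3,14,-2,0,0,0],[-3,18,-2,0,0,0],[-3,22,-2,0,0,0],[-3,22,-2,0,0,0]]])

```text
clock: 19.33
tool_pos: [0.431, -0.1574, 0.2275]
orientation: [-179.9, -19.3, 0.2]
force: [1.8, 0.6, 0.4]
opening: 0.0441
gripper_force: 0.0
```

```bash
python3 kn.py; python3 - <<'E'
from h import *
from plant import ctrl
s=pickle.load(open("s8.pkl","rb"));u=ctrl.snapshot("scene")
a=cv2.resize(s["img"][195:295,220:340],(400,333),interpolation=cv2.INTER_CUBIC)[:300]
cv2.imwrite("pics/end.png",np.hstack([a,cv2.resize(u["img"],(400,300))])[:,:,::-1])
E
```

```text
19.3333 [ 0.43101928 -0.15736186  0.2275217 ] [1.80944431 0.58981983 0.41113517] [0.06437601 0.95786232 0.03822418]
[(-3, -9.6, 155), (-2, -9.75, 141), (-1, -9.81, 129), (0, -9.85, 119), (1, -6.42, 116), (2, -4.71, 127), (3, -4.59, 147), (4, -4.81, 160), (5, -5.49, 155), (6, -6.42, 177), (7, -7.06, 194)]
```

View pics/end.png

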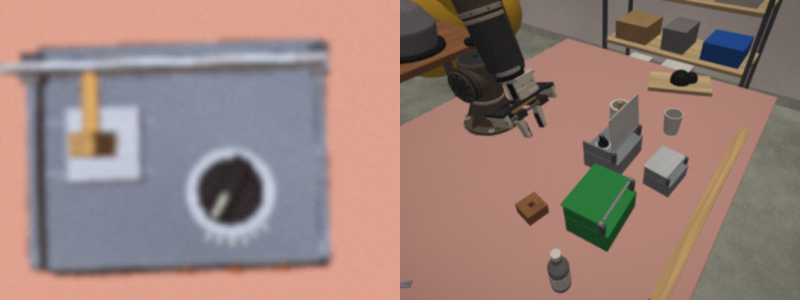

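The cover is propped upright on the seated prop. The knob's pointer at (217,206) leans about -29°, which is the stop. The bystanders are untouched and the robot is clear.

```bash
python3 -c "
from plant import ctrl
print(ctrl.close_job())"
```

```text
the job is handed in; nothing more can be done
None
```

The job is handed in: the prop is seated upright in its socket holding the cover open, the knob is turned clockwise to its stop, and the bottle, tape and cup were not touched (about 19 s of the 72 s used).

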